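Shut and latch the gate of a copper tube rack

TASK

One long copper tube sticks out of the open end of the tube rack: slide it in along its lane, then swing the rack's gate shut and get the gravity latch bar over the keeper's lip so that it drops fully into the notch and holds the gate. The short tubes stay in the rack, and do not knock the things standing around it.

Things in the scene. Friction and masses are not known exactly. Their poses are not given: they have to be found in the camera images.
- rack: Plywood tube rack fixed to the bench: trough 265 mm long, floor 35 mm up, side walls 70 mm high. Origin: on the bench, middle of the open end; +y runs into the trough, +x towards the keeper. Three lanes, centres at x = -34, 0, 34 mm, parted by strips 20 mm high that start 15 mm in. Back wall at y = 255 mm. Steel posts up to 100 mm high flank the open end, 130 mm apart.
- long_tube_center (a point): Centre of the long copper tube, 28 mm diameter, 240 mm long, 0.18 kg, lying loose along the rack's y in any one of the three lanes, its near end sticking 38 to 62 mm out of the open end. The point's y axis is along the tube. It is home when its near end is inside the open end (centre 120 mm or more in rack y).
- short_tube_a_center (a point): Centre of a short copper tube, 28 mm diameter, 110 mm long, lying wholly inside another lane; leave it there.
- short_tube_b_center (a point): Centre of the other short copper tube, same size, in the remaining lane; leave it there.
- gate (a joint): Gate angle, rad: 0 shut, at most 2.0; starts 1.5 to 1.9 open. Plate 124 mm wide, 8 mm thick, 38 to 105 mm above the bench, on a vertical hinge at its -x edge. Opens outward (rack -y): at angle q it points from the hinge along rack (cos q, -sin q). Shut, its outer face is at rack y = -10 mm, inner face at -2 mm. Stays where it is left (hinge friction 0.05 N m).
- gate_hinge (a point): Point on the gate's hinge axis, at rack (-66, -6) mm, 72 mm above the bench. Its frame turns with the gate: x along the gate away from the hinge, the outer face at y = -4 mm.
- latch_bar (a joint): Tilt of the latch bar, rad: 0 level (its stop, also its place in the notch), up to 0.55 with knob end raised. Steel bar 12 mm high, 8 mm thick, 1 to 9 mm off the gate's outer face, on a pivot 86 mm from the hinge axis, 72 mm above the bench. A see-saw: the knob end falls by itself; pressing the paddle end down (about 0.5 N) raises it. Level bar's underside: 66 mm up.
- bar_knob (a point): Centre of the steel ball knob (18 mm diameter) on the free end of the bar, 80 mm from the pivot, on the keeper side, 166 mm from the hinge axis.
- paddle_top (a point): Centre of the top face of the bar's thumb paddle: 42 mm from the pivot, 44 mm from the hinge axis along the gate. Paddle 30 mm along the gate, 26 mm deep (1 to 27 mm off the gate's outer face), 5 mm thick, top 75 mm up when level. 11 mm down just clears the lip, 15 mm is ample. The gate stands 30 mm higher behind it, so a finger pressing the paddle can push the gate too.
- keeper_notch (a point): Middle of the notch floor of the fixed keeper, at rack (78, -19) mm, 64.5 mm up; keeper 20 mm wide in x. The notch spans rack y -9 to -29 mm; outside it is a lip 6 mm thick, top 76 mm up. The level bar strikes the lip at a gate angle of about 0.18 rad, so the bar must be up while the gate goes from 0.2 to 0.05 rad. Latched, the gate has play from 0 to about 0.07 rad.
- spool_center (a point): Centre of a bystander: grey solder spool, 54 mm diameter, 40 mm high, standing on the bench on the keeper side of the rack.
- jar_center (a point): Centre of a bystander: small glass jar with a steel lid, 52 mm diameter, 60 mm high, on the bench on the hinge side of the rack.
- valve_center (a point): Centre (25 mm up) of a bystander: brass stop valve, 60 x 28 mm, 52 mm high, on the bench on the keeper side of the rack.
Not all that is in view belongs to the job. Leave any turquoise look-alike of the part that bears long_tube_center alone.

How it is judged:
By the outcome, as a careful person would: the job done as asked, in the order asked, and still so for the second after the job is handed in, with the robot touching nothing.
It also fails if it takes over 45 s, if anything falls off the work surface, if the arm or the gripper's body presses on something with over 40 N, if the wrist force passes 120 N, or if a joint passes its speed limit or range.

ROBOT

A 6-joint arm with a two-finger parallel gripper is mounted at the origin on the work surface. World frame = base frame: x ahead of the robot, y to its left, z up, the work surface at z = 0. Lengths are in m, angles in rad, forces in N, time in s.
With the tool pointing down it reaches from about 0.375 to 0.975 m from the base axis. Payload 3.8 kg.
Tool frame: the origin (TCP) lies midway between the tips of the shut fingers; the grasp point (between the pads) lies 19 mm behind it; z points along the fingers, y is the direction in which the jaws open and shut (so a half turn about z gives the same grasp; the last joint's range is limited). The gripper opens to 85 mm and grips with 20 to 120 N. Pads are 22 mm wide; open, the fingers measure 114 mm over their backs; the gripper's body (76 mm by 85 mm) begins 54 mm behind the grasp point. The pads swing forward as they close: fully open they stand 13 mm farther back than shut.
Start: joints at [-1.363, 0.264, 1.604, -0, 1.274, -0.037], TCP at [0.164, -0.655, 0.231] pointing down, gripper open.
Joint ranges: [-2.63, 2.63], [-0.94, 2.18], [0.31, 2.57], [-1.31, 4.45], [0, 2.66], [-2.55, 2.55]. Speed limits (rad/s): [2.57, 2.57, 3.14, 3.14, 3.14, 3.14].

INTERFACE

Orientations are given as a rotation vector (axis times angle).
In Python, from workcell import bot gives the robot as it stands.
- The arm moves only by the tool drive_tool, never from a script. Its argument "deltas" is a list of rows, each an object with "hand": the opening, from 0 (shut) to 1 (fully open); "offset": the shift along the world's x, y, z in cm, a list of three; "angular": the turn, a rotation vector about the world's x, y, z in degrees, a list of three. A call has 1 to 8 rows; each row is the pose to reach, as a shift and turn from the pose commanded when the call began; what a row does not reach only later rows make up. A row lasts 1/8 s, in which the tool goes at most 62.5 mm and 10.7 degrees, less where a joint would pass 70% of its speed; a pose out of reach is approached as far as the arm can. A call with a gripper value outside its range is refused whole. The fingers move at their own pace and stop on an object; "force" is the grip in N (left out, the last holds). Time passes only in rows, so rows that repeat a pose let the fingers close. It gives the time, the measured TCP pose, the force and the opening at its end, in the units of the state.
- bot.read_state(): the state, without advancing time (a new reading comes with each control period).
- bot.read_camera(name): name is "scene" or "top"; returns a dict with "frame" (420x560x3 uint8, blue, green, red), "mtx" (3x3 intrinsics, pixels), "R" (3x3) and "t" (3): a world point X has camera coordinates R X + t. Camera axes: x right, y down, z forward; pixel columns grow to the right and rows downward; lengths in m; the calibration is good to about 2 mm. A picture is of the moment at which its call begins. There is no depth.
- bot.finish_job(): hands the job in, once; it reports no verdict.
The state is a dict: "time": time; "q": joint angles; "joint_vel": joint speeds; "joint_torque": joint torques, N m; "tool_pos": TCP position; "tcp_rot": TCP orientation; "wrist_force": force on the tool from outside, world axes, zero at the start; "torque": the same for the moment, N m; "width": opening from 0.0 (shut) to 1.0 (fully open).
Only numpy, scipy, OpenCV 4.12 (cv2) and the standard library are available. Lean on these libraries where they do the work, as an engineer would, in place of code of your own. Each camera call takes 0.05 s, during which the arm holds its last target. There are 200 camera calls.

## Working session

There is one attempt and no reset: what is moved stays moved. The work goes in short steps, Python scripts to look and compute and a tool call to move; the robot and the scene stay as the last step left them, time stands still between calls to the robot, and variables do not carry over. Pictures are saved under pics/ and viewed, about 8 in all and at most 12, crops included, and the job is handed in when it is done.

Besides the shell and the picture viewer there is one more tool, called after "Request:" as name([rows], argument=value, ...), one row to a line, values as JSON. drive_tool: Moves the arm, as the interface text tells. Its arguments: {"type":"object","properties":{"deltas":{"type":"array"},"force":{"type":"number"}},"required":["deltas"]}

```bash
mkdir -p pics
python3 - <<'E'
from workcell import bot
import cv2,pickle
s=bot.read_state();print(s)
for n in("scene","top"):
    c=bot.read_camera(n);pickle.dump(c,open(n+"0.pkl","wb"))
    cv2.imwrite(f"pics/{n}0.png",cv2.resize(c["frame"],(800,600),interpolation=cv2.INTER_CUBIC))
    print(n,c["mtx"].tolist(),c["R"].round(4).tolist(),c["t"].round(4).tolist())
E
```

```text
{'time': 0.0, 'q': array([-1.36289784e+00,  2.64758888e-01,  1.60537709e+00,  1.87960144e-05,
        1.27369848e+00, -3.68795599e-02]), 'joint_vel': array([-1.61196587e-04,  1.26170971e-03, -1.57150768e-03,  1.06539738e-03,
       -4.43927105e-04,  6.56192552e-05]), 'joint_torque': array([ 1.27203948e-03, -5.15112126e+01, -3.67313719e+01,  1.60415138e-04,
        1.28136249e-02,  5.27927781e-07]), 'tool_pos': array([ 0.16344667, -0.65415801,  0.2299565 ]), 'tcp_rot': array([-3.11587556e+00, -3.83255798e-01,  2.72434216e-04]), 'wrist_force': array([-0.44567972,  0.00319251, -0.21476802]), 'torque': array([-0.01074907,  0.02371927, -0.02849694]), 'width': 1.0024778990223142}
scene [[385.5401813849414, 0.0, 270.7764045603059], [0.0, 385.5401813849414, 211.98809283881394], [0.0, 0.0, 1.0]] [[0.6781, 0.7347, 0.0183], [0.5104, -0.4528, -0.731], [-0.5288, 0.5051, -0.6821]] [-0.4118, -0.1792, 1.264]
top [[472.39934349386687, 0.0, 285.20221941820614], [0.0, 472.39934349386687, 213.3390900508419], [0.0, 0.0, 1.0]] [[0.029, -0.9994, 0.02], [-0.9927, -0.0311, -0.1161], [0.1167, -0.0164, -0.993]] [0.04, 0.5423, 1.0522]
```

View pics/scene0.png

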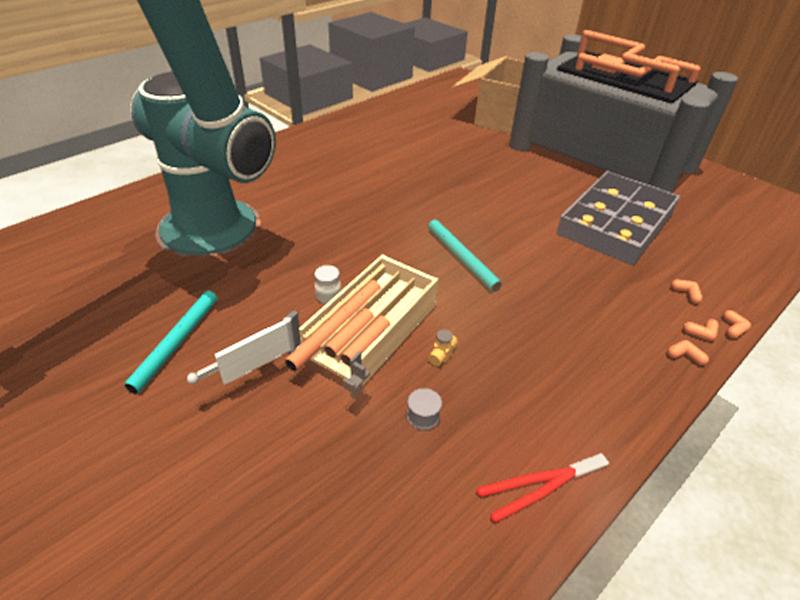

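View pics/top0.png

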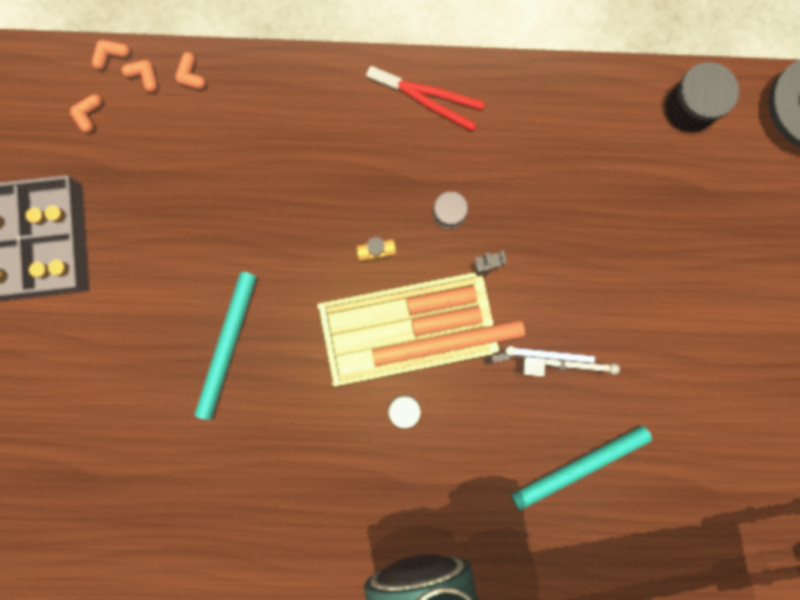

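The top view shows the rack at px (320-500, 275-385), with its open end facing right, towards world -y. There are three candidates for the long tube:
- Copper tube, (373,357)-(523,329). It lies in the hinge-side lane and sticks out of the open end, so it fits the description.
- Turquoise tube, (247,275)-(205,415), loose on the bench. It's a look-alike.
- Turquoise tube, (520,500)-(647,434), also loose on the bench. It's a look-alike.

The gate runs from (508,352) to (595,360), with its knob at (615,370). I'll enlarge a crop to confirm.

Run:
```python
import cv2,pickle,numpy as np
t=pickle.load(open("top0.pkl","rb"))["frame"];s=pickle.load(open("scene0.pkl","rb"))["frame"]
a=cv2.resize(t[165:290,215:445],(800,int(125*800/230)),interpolation=cv2.INTER_CUBIC)
cv2.imwrite("pics/ct.png",a)
b=cv2.resize(s[170:285,120:330],(800,int(115*800/210)),interpolation=cv2.INTER_CUBIC)
cv2.imwrite("pics/cs.png",b)
```

```text
(no output)
```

View pics/ct.png

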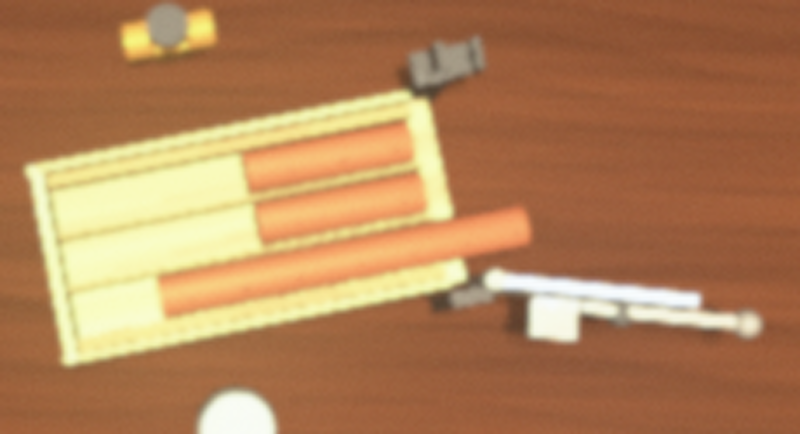

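View pics/cs.png

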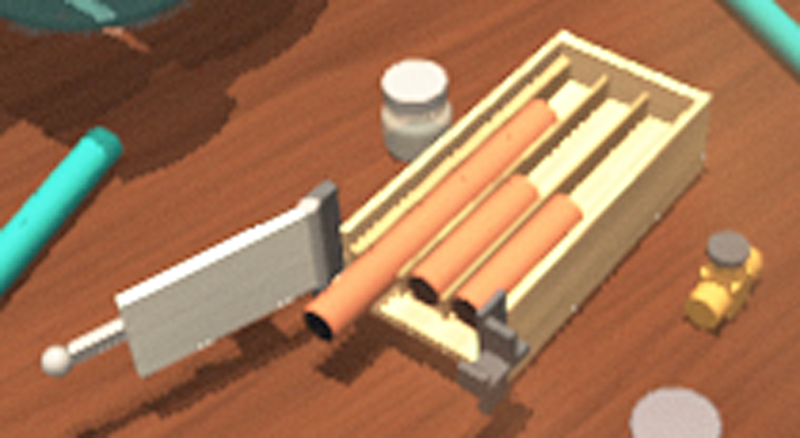

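The crops confirm that the long copper tube is in the hinge-side lane (rack x = -34). Its near end is at ct px (529,226). Gate plate top: (495,280)-(700,299); knob: (747,324). I'll fit the poses using both cameras.

```bash
cat > h.py <<'E'
import numpy as np,pickle,cv2
from scipy.optimize import least_squares
from scipy.spatial.transform import Rotation as Rn
def proj(c,X):
    p=c["R"]@X+c["t"];p=c["mtx"]@p;return p[:2]/p[2]
def ct(u,v):s=230/800;return np.array([(u+.5)*s-.5+215,(v+.5)*s-.5+165])
def cs(u,v):s=210/800;return np.array([(u+.5)*s-.5+120,(v+.5)*s-.5+170])
def rack(P,X):
    x,y,th=P[:3];c,s=np.cos(th),np.sin(th)
    return np.array([x+c*X[0]-s*X[1],y+s*X[0]+c*X[1],X[2]])
def gate(q,X): # gate frame -> rack
    c,s=np.cos(q),np.sin(q)
    return np.array([-.066+c*X[0]+s*X[1],-.006-s*X[0]+c*X[1],X[2]])
E
cat > fit.py <<'E'
from h import *
T=pickle.load(open("top0.pkl","rb"));S=pickle.load(open("scene0.pkl","rb"))
def model(P):
    x,y,th,w,q,p=P
    R=lambda a,b,c:rack(P,np.array([a,b,c])); G=lambda a,b,c:rack(P,gate(q,np.array([a,b,c])))
    return [("bk+",T,R(w,.265,.07),ct(28,167)),("bk-",T,R(-w,.265,.07),ct(67,364)),("fr-",T,R(-w,0,.07),ct(466,270)),("fr+",T,R(w,0,.07),ct(415,92)),
    ("tn",T,R(-.034,-p,.049),ct(529,226)),("tf",T,R(-.034,.24-p,.049),ct(162,297)),
    ("gh",T,G(0,0,.105),ct(495,280)),("gf",T,G(.124,0,.105),ct(700,299)),("kn",T,G(.166,-.009,.072),ct(747,324)),
    ("sb+",S,R(w,.265,.07),cs(710,95)),("sb-",S,R(-w,.265,.07),cs(563,32)),("sf-",S,R(-w,0,.07),cs(343,232)),
    ("stn",S,R(-.034,-p,.049),cs(319,325)),("sgf",S,G(.124,.004,.105),cs(120,300)),("skn",S,G(.166,-.009,.072),cs(57,359))]
f=lambda P:np.concatenate([proj(c,X)-u for _,c,X,u in model(P)])
r=least_squares(f,[.4,-.15,.15,.06,1.7,.05],loss="soft_l1")
P=r.x;print(P.round(4))
for n,c,X,u in model(P):print(n,X.round(4),(proj(c,X)-u).round(1))
np.save("P.npy",P)
# bystanders (top view px 800x600 scale .7)
for n,(u,v),z in [("jar",(404,412),.06),("spool",(451,208),.04),("valve",(376,247),.04)]:
    px=np.array([u,v])*.7;d=T["R"].T@np.linalg.inv(T["mtx"])@np.r_[px,1];o=-T["R"].T@T["t"];print(n,(o+d*(z-o[2])/d[2]).round(3))
E
python3 fit.py
```

```text
[ 0.5321 -0.0758  0.2308  0.0614  1.8798  0.0434]
bk+ [0.5313 0.1962 0.07  ] [-0.7  1. ]
bk- [0.4117 0.1681 0.07  ] [-1.4 -0.7]
fr- [ 0.4724 -0.0898  0.07  ] [2.4 2. ]
fr+ [ 0.5919 -0.0617  0.07  ] [ 5.2 -0.9]
tn [ 0.509  -0.1258  0.049 ] [-1.  -0.6]
tf [0.4541 0.1078 0.049 ] [-0.   0.3]
gh [ 0.4693 -0.0967  0.105 ] [-0.1 -0.2]
gf [ 0.4596 -0.2203  0.105 ] [-1.2  0.7]
kn [ 0.4473 -0.2615  0.072 ] [-0.4  0.2]
sb+ [0.5313 0.1962 0.07  ] [-0.2 -0.5]
sb- [0.4117 0.1681 0.07  ] [ 0.6 -0.3]
sf- [ 0.4724 -0.0898  0.07  ] [-4.3  3. ]
stn [ 0.509  -0.1258  0.049 ] [-0.5  0.7]
sgf [ 0.4636 -0.2207  0.105 ] [0.8 0.8]
skn [ 0.4473 -0.2615  0.072 ] [-0.2  0.5]
jar [0.372 0.057 0.06 ]
spool [ 0.7  -0.01  0.04]
valve [0.632 0.11  0.04 ]
```

```bash
sed -i 's/,("fr-",T.*$/,/; s/,("sf-",S.*$/,/' fit.py; sed -i 's/("stn",S/("lip",T,R(.078,-.032,.076),ct(478,55)),("stn",S/' fit.py; python3 fit.py
```

```text
[ 0.5317 -0.0769  0.2277  0.0631  1.873   0.0425]
bk+ [0.5333 0.1955 0.07  ] [-0.3  0.1]
bk- [0.4104 0.167  0.07  ] [-0.9 -0.1]
tn [ 0.5082 -0.126   0.049 ] [-1.  -0.3]
tf [0.454  0.1078 0.049 ] [-0.   0.3]
gh [ 0.4687 -0.0977  0.105 ] [0.4 0.1]
gf [ 0.4595 -0.2214  0.105 ] [-0.7  0.7]
kn [ 0.4474 -0.2626  0.072 ] [0.1 0.2]
sb+ [0.5333 0.1955 0.07  ] [ 0.1 -0. ]
sb- [0.4104 0.167  0.07  ] [-0.  -0.4]
lip [ 0.6149 -0.0905  0.076 ] [ 0.5 -0.5]
stn [ 0.5082 -0.126   0.049 ] [-0.8  0.6]
sgf [ 0.4635 -0.2216  0.105 ] [0.4 1. ]
skn [ 0.4474 -0.2626  0.072 ] [-0.6  0.7]
jar [0.372 0.057 0.06 ]
spool [ 0.7  -0.01  0.04]
valve [0.632 0.11  0.04 ]
```

```bash
cat > tgt.py <<'E'
from h import *
P=np.load("P.npy")
def R(x,y,z):return rack(P,np.array([x,y,z]))
def G(q,a,off,z):return rack(P,gate(q,np.array([a,-.004-off,z])))
def ang(s):x=Rn.from_rotvec(s["tcp_rot"]).as_matrix()[:,0];return np.degrees(np.arctan2(x[1],x[0]))
def wrap(a):return (a+180)%360-180
def show(s,rows):
    for n,X,a in rows:print(n,((X-s["tool_pos"])*100).round(2),"yaw",round(wrap(a-ang(s)),1))
TH=np.degrees(P[2])
E
python3 - <<'E'
from tgt import *; from workcell import bot
s=bot.read_state()
show(s,[("pre",R(-.034,-.09,.1),TH),("down",R(-.034,-.09,.046),TH),("touch",R(-.034,-.0425-.0145,.046),TH),("home",R(-.034,.008-.0145,.046),TH)])
E
```

```text
pre [ 35.54  48.19 -13.01] yaw -1.0
down [ 35.54  48.19 -18.41] yaw -1.0
touch [ 34.8   51.41 -18.41] yaw -1.0
home [ 33.66  56.33 -18.41] yaw -1.0
```

Request:
drive_tool([
  {"hand":0,"offset":[3,4,0],"angular":[0,0,-1]},
  {"hand":0,"offset":[6,8,0],"angular":[0,0,-1]},
  {"hand":0,"offset":[9,12,0],"angular":[0,0,-1]},
  {"hand":0,"offset":[12,16,0],"angular":[0,0,-1]},
  {"hand":0,"offset":[15,20,0],"angular":[0,0,-1]},
  {"hand":0,"offset":[18,24.5,0],"angular":[0,0,-1]},
  {"hand":0,"offset":[21,28.5,0],"angular":[0,0,-1]},
  {"hand":0,"offset":[24,32.5,0],"angular":[0,0,-1]},
], force=40)

```text
time: 1.1
tool_pos: [0.4041, -0.3282, 0.2309]
tcp_rot: [-3.121, -0.356, 0.0]
wrist_force: [1.0, -0.6, 0.5]
width: 0.001
```

Request:
drive_tool([
  {"hand":0,"offset":[3,4,0],"angular":[0,0,0]},
  {"hand":0,"offset":[6,8,0],"angular":[0,0,0]},
  {"hand":0,"offset":[9,12,0],"angular":[0,0,0]},
  {"hand":0,"offset":[11.5,15.7,-1],"angular":[0,0,0]},
  {"hand":0,"offset":[11.5,15.7,-6],"angular":[0,0,0]},
  {"hand":0,"offset":[11.5,15.7,-10],"angular":[0,0,0]},
  {"hand":0,"offset":[11.5,15.7,-13],"angular":[0,0,0]},
  {"hand":0,"offset":[11.5,15.7,-13],"angular":[0,0,0]},
])

```text
time: 2.1
tool_pos: [0.5156, -0.1716, 0.0979]
tcp_rot: [-3.118, -0.356, 0.01]
wrist_force: [-0.6, -0.0, -1.0]
width: -0.001
```

```bash
cat > st.py <<'E'
from tgt import *; from workcell import bot
s=bot.read_state()
x=s["tool_pos"];c,n=np.cos(P[2]),np.sin(P[2]);d=x[:2]-P[:2]
print("t",round(s["time"],2),"pos",x.round(4),"rack",(np.array([c*d[0]+n*d[1],-n*d[0]+c*d[1]])*1000).round(1),"yaw-rack",round(ang(s)-TH,2),"F",s["wrist_force"].round(2),"w",round(s["width"],3),"q6",s["q"][5].round(2))
E
cat > go.py <<'E'
from st import *
show(s,[("down",R(-.034,-.09,.046),TH),("touch",R(-.034,-.0425-.0145,.046),TH),("home",R(-.034,.008-.0145,.046),TH)])
E
python3 go.py
```

```text
t 2.1 pos [ 0.5156 -0.1716  0.0979] rack [-37.  -88.6] yaw-rack -0.01 F [-0.6  -0.02 -1.04] w -0.001 q6 0.98
down [ 0.33 -0.07 -5.19] yaw 0.0
touch [-0.42  3.15 -5.19] yaw 0.0
home [-1.56  8.07 -5.19] yaw 0.0
```

Request:
drive_tool([
  {"hand":0,"offset":[0.3,0,-2.6],"angular":[0,0,0]},
  {"hand":0,"offset":[0.3,0,-5.2],"angular":[0,0,0]},
  {"hand":0,"offset":[0,1.5,-5.2],"angular":[0,0,0]},
  {"hand":0,"offset":[-0.4,3,-5.2],"angular":[0,0,0]},
  {"hand":0,"offset":[-0.6,4,-5.2],"angular":[0,0,0]},
  {"hand":0,"offset":[-0.8,5,-5.2],"angular":[0,0,0]},
  {"hand":0,"offset":[-1.1,6,-5.2],"angular":[0,0,0]},
  {"hand":0,"offset":[-1.3,7,-5.2],"angular":[0,0,0]},
])

```text
time: 3.1
tool_pos: [0.5057, -0.1024, 0.0497]
tcp_rot: [3.121, 0.356, 0.001]
wrist_force: [0.8, -1.8, 1.0]
width: -0.002
```

```bash
python3 st.py
python3 - <<'E'
from workcell import bot
import cv2,numpy as np
t=bot.read_camera("top")["frame"];s=bot.read_camera("scene")["frame"]
a=cv2.resize(t[165:290,215:445],(552,300),interpolation=cv2.INTER_CUBIC)
b=cv2.resize(s[170:285,120:330],(552,300),interpolation=cv2.INTER_CUBIC)
cv2.imwrite("pics/p1.png",np.vstack([a,b]))
E
```

```text
t 3.1 pos [ 0.5057 -0.1024  0.0497] rack [-31.  -18.9] yaw-rack -0.02 F [ 0.78 -1.76  0.98] w -0.002 q6 1.1
```

View pics/p1.png

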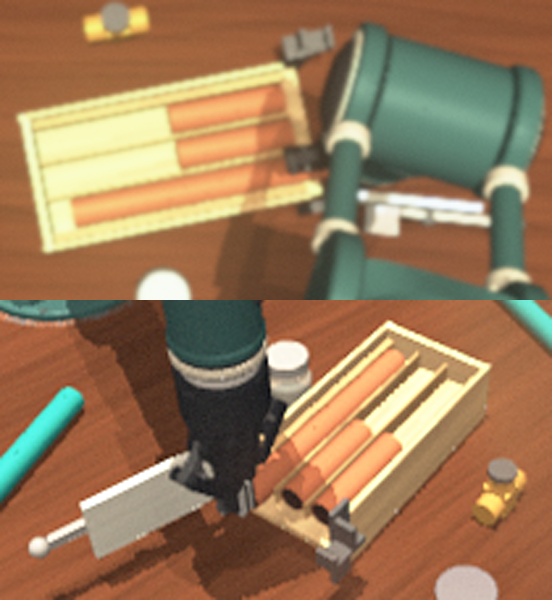

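The tube is sliding straight in its lane. Its far end is at (75,212) in the top half of the picture, and its near end is still about 8 mm out. I'll push about 17 mm more and then back off.

Request:
drive_tool([
  {"hand":0,"offset":[-0.2,0.8,0],"angular":[0,0,0]},
  {"hand":0,"offset":[-0.4,1.7,0],"angular":[0,0,0]},
  {"hand":0,"offset":[-0.4,1.7,0],"angular":[0,0,0]},
])

```text
time: 3.58
tool_pos: [0.501, -0.0851, 0.0489]
tcp_rot: [-3.121, -0.357, 0.002]
wrist_force: [-0.3, 0.5, 0.5]
width: 0.0
```

```bash
python3 st.py
python3 - <<'E'
from tgt import *; from workcell import bot
s=bot.read_state()
q=np.radians(107.3)
show(s,[("back",R(-.03,-.09,.046),TH),("up",R(-.03,-.09,.2),TH)]+[(f"over{z}",G(1.873,.040,.032,z),TH-107.3) for z in(.2,.085)]+[(f"q{k}",G(k,.040,.011,.085),TH-np.degrees(k)) for k in (1.873,1.5,1.2,.9,.6,.3)])
E
```

```text
t 3.58 pos [ 0.501  -0.0851  0.0489] rack [-31.8  -1. ] yaw-rack 0.01 F [-0.28  0.5   0.51] w 0.0 q6 1.13
back [ 2.18 -8.63 -0.29] yaw -0.0
up [ 2.18 -8.63 15.11] yaw -0.0
over0.2 [-7.11 -4.98 15.11] yaw -107.3
over0.085 [-7.11 -4.98  3.61] yaw -107.3
q1.873 [-5.02 -5.14  3.61] yaw -107.3
q1.5 [-3.48 -5.53  3.61] yaw -86.0
q1.2 [-2.21 -5.41  3.61] yaw -68.8
q0.9 [-1.03 -4.93  3.61] yaw -51.6
q0.6 [-0.04 -4.12  3.61] yaw -34.4
q0.3 [ 0.66 -3.05  3.61] yaw -17.2
```

Request:
drive_tool([
  {"hand":0,"offset":[1,-4.3,0],"angular":[0,0,0]},
  {"hand":0,"offset":[2,-8.6,0],"angular":[0,0,0]},
  {"hand":0,"offset":[2,-8.6,5],"angular":[0,0,0]},
  {"hand":0,"offset":[2,-8.6,10],"angular":[0,0,10]},
  {"hand":0,"offset":[2,-8.6,15],"angular":[0,0,20]},
  {"hand":0,"offset":[-1,-7.4,15],"angular":[0,0,30]},
  {"hand":0,"offset":[-4,-6.2,15],"angular":[0,0,40]},
  {"hand":0,"offset":[-7.5,-5,15],"angular":[0,0,50]},
])

```text
time: 4.58
tool_pos: [0.4258, -0.1355, 0.1993]
tcp_rot: [-2.673, -1.65, -0.0]
wrist_force: [-0.4, -0.9, 0.5]
width: 0.002
```

Request:
drive_tool([
  {"hand":0,"offset":[0,0,0],"angular":[0,0,10]},
  {"hand":0,"offset":[0,0,0],"angular":[0,0,20]},
  {"hand":0,"offset":[0,0,0],"angular":[0,0,22.7]},
  {"hand":0,"offset":[0,0,0],"angular":[0,0,22.7]},
])

```text
time: 5.08
tool_pos: [0.4264, -0.1358, 0.1992]
tcp_rot: [-2.303, -2.136, 0.0]
wrist_force: [-0.0, -0.1, -1.3]
width: 0.0
```

```bash
cat > g2.py <<'E'
from st import *
show(s,[(f"over",G(1.873,.040,.032,.086),TH+72.7)]+[(f"q{k}",G(k,.040,.011,.086),TH+180-np.degrees(k)) for k in (1.873,1.7,1.5,1.3,1.1,.9,.7,.5,.35)])
E
python3 g2.py;python3 - <<'E'
from workcell import bot
import cv2,numpy as np,pickle
T=bot.read_camera("top");S=bot.read_camera("scene");pickle.dump((T,S),open("p2.pkl","wb"))
t=T["frame"];s=S["frame"]
a=cv2.resize(t[165:290,215:445],(552,300),interpolation=cv2.INTER_CUBIC)
b=cv2.resize(s[170:285,120:330],(552,300),interpolation=cv2.INTER_CUBIC)
cv2.imwrite("pics/p2.png",np.vstack([a,b]))
E
```

```text
t 5.08 pos [ 0.4264 -0.1358  0.1992] rack [-115.8  -33.5] yaw-rack 72.64 F [-0.03 -0.06 -1.27] w 0.0 q6 -0.29
over [  0.35   0.09 -11.32] yaw 0.1
q1.873 [  2.44  -0.07 -11.32] yaw 0.0
q1.7 [  3.13  -0.32 -11.32] yaw 10.0
q1.5 [  3.98  -0.46 -11.32] yaw 21.4
q1.3 [  4.83  -0.42 -11.32] yaw 32.9
q1.1 [  5.66  -0.22 -11.32] yaw 44.3
q0.9 [  6.43   0.14 -11.32] yaw 55.8
q0.7 [  7.11   0.65 -11.32] yaw 67.3
q0.5 [  7.68   1.29 -11.32] yaw 78.7
q0.35 [  8.02   1.83 -11.32] yaw 87.3
```

View pics/p2.png

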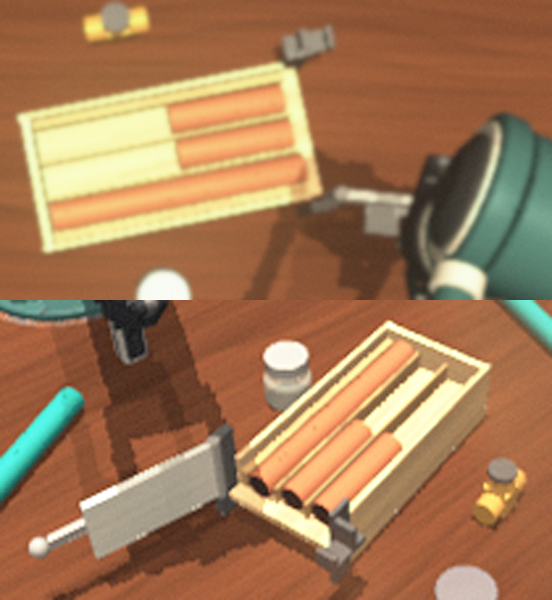

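The tube is home: its near end, at (305,167) in the top half, is inside the open end by about 14 mm. The short tubes haven't moved. Next I'll lower the shut fingers on the gate's outer side, above the paddle, and swing the gate.

Request:
drive_tool([
  {"hand":0,"offset":[0.2,0.1,-5],"angular":[0,0,0]},
  {"hand":0,"offset":[0.3,0.1,-10],"angular":[0,0,0]},
  {"hand":0,"offset":[0.3,0.1,-11.3],"angular":[0,0,0]},
  {"hand":0,"offset":[1.4,0,-11.3],"angular":[0,0,0]},
  {"hand":0,"offset":[2.4,0,-11.3],"angular":[0,0,0]},
  {"hand":0,"offset":[3.1,-0.3,-11.3],"angular":[0,0,10]},
  {"hand":0,"offset":[3.6,-0.4,-11.3],"angular":[0,0,16]},
  {"hand":0,"offset":[4.0,-0.45,-11.3],"angular":[0,0,21.4]},
])

```text
time: 6.18
tool_pos: [0.4687, -0.1409, 0.0884]
tcp_rot: [1.86, 2.528, 0.001]
wrist_force: [-1.8, 0.1, -0.4]
width: -0.004
```

```bash
python3 g2.py
```

```text
t 6.17 pos [ 0.4687 -0.1409  0.0884] rack [-75.8 -48.1] yaw-rack 94.26 F [-1.77  0.13 -0.36] w -0.004 q6 -0.65
over [-3.89  0.6  -0.24] yaw -21.6
q1.873 [-1.79  0.44 -0.24] yaw -21.6
q1.7 [-1.1   0.19 -0.24] yaw -11.7
q1.5 [-0.26  0.05 -0.24] yaw -0.2
q1.3 [ 0.6   0.09 -0.24] yaw 11.3
q1.1 [ 1.42  0.29 -0.24] yaw 22.7
q0.9 [ 2.2   0.65 -0.24] yaw 34.2
q0.7 [ 2.88  1.16 -0.24] yaw 45.6
q0.5 [ 3.45  1.8  -0.24] yaw 57.1
q0.35 [ 3.79  2.34 -0.24] yaw 65.7
```

Request:
drive_tool([
  {"hand":0,"offset":[0.8,0.05,0],"angular":[0,0,10.5]},
  {"hand":0,"offset":[1.55,0.2,0],"angular":[0,0,21]},
  {"hand":0,"offset":[2.25,0.5,0],"angular":[0,0,31]},
  {"hand":0,"offset":[2.85,0.9,0],"angular":[0,0,41]},
  {"hand":0,"offset":[3.4,1.4,0],"angular":[0,0,51]},
  {"hand":0,"offset":[3.75,1.8,0],"angular":[0,0,58]},
  {"hand":0,"offset":[4.05,2.3,0],"angular":[0,0,66]},
  {"hand":0,"offset":[4.05,2.3,0],"angular":[0,0,66]},
])

```text
time: 7.18
tool_pos: [0.5098, -0.1176, 0.0885]
tcp_rot: [0.19, 3.131, -0.001]
wrist_force: [0.5, 0.1, 0.0]
width: -0.0
```

```bash
python3 st.py;python3 - <<'E'
from workcell import bot
import cv2,numpy as np,pickle
T=bot.read_camera("top");S=bot.read_camera("scene");pickle.dump((T,S),open("p3.pkl","wb"))
t=T["frame"];s=S["frame"]
a=cv2.resize(t[165:290,215:445],(552,300),interpolation=cv2.INTER_CUBIC)
b=cv2.resize(s[170:285,120:330],(552,300),interpolation=cv2.INTER_CUBIC)
cv2.imwrite("pics/p3.png",np.vstack([a,b]))
E
```

```text
t 7.17 pos [ 0.5098 -0.1176  0.0885] rack [-30.5 -34.7] yaw-rack 160.02 F [0.52 0.07 0.05] w -0.0 q6 -1.72
```

View pics/p3.png

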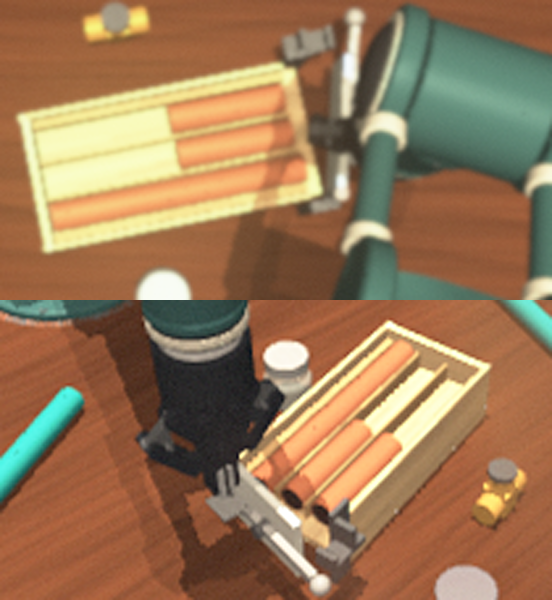

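Run:
```python
from tgt import *
T,S=pickle.load(open("p3.pkl","rb"))
kt=np.array([(354.5)*230/552-.5+215,(17.5)*125/300-.5+165]);ks=np.array([319.5*210/552-.5+120,(582.5-300)*115/300-.5+170])
f=lambda v:np.concatenate([proj(T,G(v[0],.086+.08*np.cos(v[1]),.005,.072+.08*np.sin(v[1])))-kt,proj(S,G(v[0],.086+.08*np.cos(v[1]),.005,.072+.08*np.sin(v[1])))-ks])
r=least_squares(f,[.35,0.]);print(r.x,r.fun)
q=r.x[0];d=np.array([35.5,-28.7]);print("along",d@[np.cos(q),-np.sin(q)],"off axis",d@[-np.sin(q),-np.cos(q)])
```

```text
[0.26125359 0.04508532] [ 0.19129698 -0.00597598  0.23605689  0.03008671]
along 41.70835143194045 off axis 18.556762132164945
```

The gate is at about 0.26 rad with the bar level; the knob is at (354,17) in the top half. The fingers sit 14.5 mm off the gate face, 42 mm along from the hinge. I'll press the paddle down now.

Run:
```python
from st import *
show(s,[(f"q{k}",G(k,.040,.0145,.062),TH+180-np.degrees(k)) for k in (.26,.2,.15,.1,.05,.02,0)])
```

```text
t 7.28 pos [ 0.5088 -0.1177  0.0878] rack [-31.5 -34.5] yaw-rack 159.95 F [ 0.84 -0.    0.05] w 0.0 q6 -1.72
q0.26 [-0.07  0.02 -2.58] yaw 5.2
q0.2 [ 0.04  0.26 -2.58] yaw 8.6
q0.15 [ 0.12  0.46 -2.58] yaw 11.5
q0.1 [ 0.19  0.67 -2.58] yaw 14.3
q0.05 [ 0.26  0.88 -2.58] yaw 17.2
q0.02 [ 0.29  1.01 -2.58] yaw 18.9
q0 [ 0.31  1.1  -2.58] yaw 20.1
```

Request:
drive_tool([
  {"hand":0,"offset":[-0.05,0,-0.8],"angular":[0,0,5]},
  {"hand":0,"offset":[-0.05,0,-1.6],"angular":[0,0,5]},
  {"hand":0,"offset":[-0.05,0,-2.2],"angular":[0,0,5]},
  {"hand":0,"offset":[-0.05,0,-2.6],"angular":[0,0,5]},
  {"hand":0,"offset":[-0.05,0,-2.6],"angular":[0,0,5]},
])

```text
time: 7.9
tool_pos: [0.5085, -0.1184, 0.0653]
tcp_rot: [0.054, 3.138, -0.002]
wrist_force: [-12.2, 0.8, 29.9]
width: -0.003
```

```bash
python3 st.py;python3 - <<'E'
from workcell import bot
import cv2,numpy as np,pickle
T=bot.read_camera("top");S=bot.read_camera("scene");pickle.dump((T,S),open("p4.pkl","wb"))
t=T["frame"];s=S["frame"]
a=cv2.resize(t[165:290,215:445],(552,300),interpolation=cv2.INTER_CUBIC)
b=cv2.resize(s[170:285,120:330],(552,300),interpolation=cv2.INTER_CUBIC)
cv2.imwrite("pics/p4.png",np.vstack([a,b]))
E
```

```text
t 7.9 pos [ 0.5085 -0.1184  0.0653] rack [-32.  -35.1] yaw-rack 164.99 F [-12.17   0.79  29.89] w -0.003 q6 -1.81
```

View pics/p4.png

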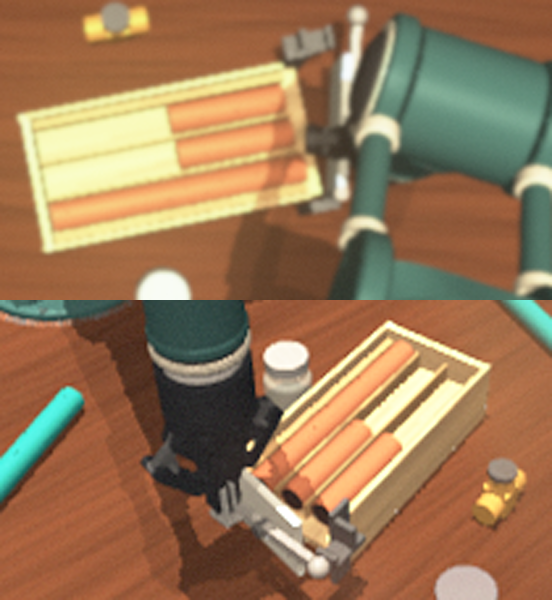

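```bash
cat > kn.py <<'E'
from tgt import *
def knob(T,S,a,b):
    kt=np.array([(a[0]+.5)*230/552-.5+215,(a[1]+.5)*125/300-.5+165]);ks=np.array([(b[0]+.5)*210/552-.5+120,(b[1]+.5-300)*115/300-.5+170])
    X=lambda v:G(v[0],.086+.08*np.cos(v[1]),.005,.072+.08*np.sin(v[1]))
    r=least_squares(lambda v:np.concatenate([proj(T,X(v))-kt,proj(S,X(v))-ks]),[.2,0.1]);print("q,tilt",r.x.round(3),"res",r.fun.round(1))
E
python3 - <<'E'
from kn import *
knob(*pickle.load(open("p4.pkl","rb")),(358,15),(318,565))
E
```

```text
q,tilt [0.257 0.281] res [-0.3  0.4 -0.3  0. ]
```

```bash
python3 st.py; python3 -c "
from workcell import bot;s=bot.read_state();print(s['torque'],s['q'])"
```

```text
t 8.0 pos [ 0.5085 -0.1184  0.0653] rack [-31.9 -35.1] yaw-rack 164.98 F [-11.89   1.3   30.31] w -0.002 q6 -1.81
[0.54818001 1.53000858 0.17294409] [-2.76042671e-01  1.41027572e-01  2.08401847e+00 -7.63051426e-04
  9.13323410e-01 -1.81199758e+00]
```

The bar is only tilted 0.28 rad, yet the force is 30 N. In p4 the gripper's knuckles flare out along the jaw axis at (165,465) and (265,410), so the gate-side knuckle is probably resting on the gate's top edge. I'll lift off and turn the tool 90° so the jaw axis runs along the gate, then press again.

Request:
drive_tool([
  {"hand":0,"offset":[0,-0.2,1.5],"angular":[0,0,0]},
  {"hand":0,"offset":[0,-1,5],"angular":[0,0,0]},
  {"hand":0,"offset":[0,-1.5,8],"angular":[0,0,-10]},
  {"hand":0,"offset":[0,-1.5,8],"angular":[0,0,-20]},
  {"hand":0,"offset":[0,-1.5,8],"angular":[0,0,-30]},
  {"hand":0,"offset":[0,-1.5,8],"angular":[0,0,-40]},
  {"hand":0,"offset":[0,-1.5,8],"angular":[0,0,-50]},
  {"hand":0,"offset":[0,-1.5,8],"angular":[0,0,-60]},
])

```text
time: 9.0
tool_pos: [0.5064, -0.1324, 0.14]
tcp_rot: [-1.625, -2.688, 0.0]
wrist_force: [0.0, -0.1, 0.0]
width: 0.004
```

Request:
drive_tool([
  {"hand":0,"offset":[0,0,0],"angular":[0,0,-10]},
  {"hand":0,"offset":[0,0,0],"angular":[0,0,-20]},
  {"hand":0,"offset":[0,0,0],"angular":[0,0,-30]},
  {"hand":0,"offset":[0,0,0],"angular":[0,0,-30]},
])

```text
time: 9.5
tool_pos: [0.5064, -0.1324, 0.14]
tcp_rot: [-2.256, -2.185, 0.0]
wrist_force: [0.3, -0.5, 0.6]
width: -0.005
```

```bash
python3 - <<'E'
from st import *
show(s,[("a",G(.257,.038,.015,.09),TH+90-np.degrees(.257))]+[(f"dn{z}",G(.257,.038,.015,z),TH+90-np.degrees(.257)) for z in(.076,.061)]+[(f"q{k}",G(k,.038,.011,.061),TH+90-np.degrees(k)) for k in (.26,.2,.15,.1,.05,.02,0)])
E
python3 - <<'E'
from workcell import bot
import cv2,numpy as np,pickle
T=bot.read_camera("top");S=bot.read_camera("scene");pickle.dump((T,S),open("p5.pkl","wb"))
t=T["frame"];s=S["frame"]
a=cv2.resize(t[165:290,215:445],(552,300),interpolation=cv2.INTER_CUBIC)
b=cv2.resize(s[170:285,120:330],(552,300),interpolation=cv2.INTER_CUBIC)
cv2.imwrite("pics/p5.png",np.vstack([a,b]))
E
```

```text
t 9.5 pos [ 0.5064 -0.1324  0.14  ] rack [-37.1 -48.3] yaw-rack 75.12 F [ 0.3  -0.49  0.63] w -0.005 q6 -0.27
a [-0.03  1.46 -5.  ] yaw 0.2
dn0.076 [-0.03  1.46 -6.4 ] yaw 0.2
dn0.061 [-0.03  1.46 -7.9 ] yaw 0.2
q0.26 [-0.02  1.84 -7.9 ] yaw -0.0
q0.2 [ 0.07  2.07 -7.9 ] yaw 3.4
q0.15 [ 0.13  2.27 -7.9 ] yaw 6.3
q0.1 [ 0.19  2.46 -7.9 ] yaw 9.2
q0.05 [ 0.24  2.66 -7.9 ] yaw 12.0
q0.02 [ 0.26  2.78 -7.9 ] yaw 13.7
q0 [ 0.27  2.86 -7.9 ] yaw 14.9
```

View pics/p5.png

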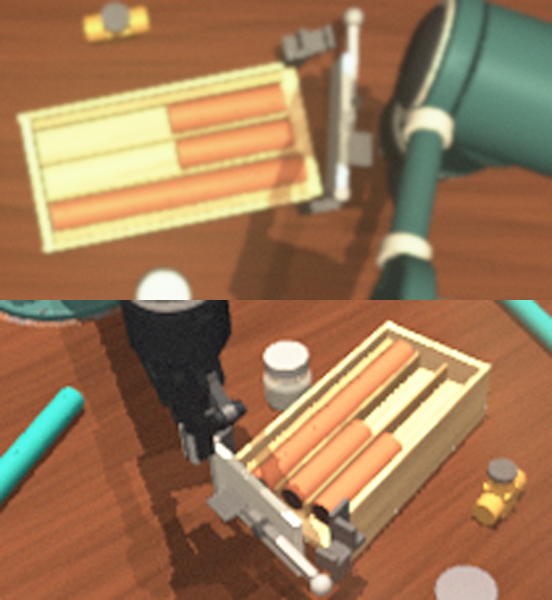

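The bar has dropped level (knob at (321,583)) and the gate is unmoved at about 0.26 rad. I'll press again with the new orientation, checking the force on the way down.

Request:
drive_tool([
  {"hand":0,"offset":[0,1.45,-1],"angular":[0,0,0]},
  {"hand":0,"offset":[0,1.45,-4],"angular":[0,0,0]},
  {"hand":0,"offset":[0,1.45,-6],"angular":[0,0,0]},
  {"hand":0,"offset":[0,1.45,-6.8],"angular":[0,0,0]},
  {"hand":0,"offset":[0,1.45,-7.3],"angular":[0,0,0]},
  {"hand":0,"offset":[0,1.45,-7.3],"angular":[0,0,0]},
])

```text
time: 10.35
tool_pos: [0.5068, -0.1177, 0.0674]
tcp_rot: [2.257, 2.185, 0.0]
wrist_force: [-0.2, -0.4, 0.6]
width: 0.002
```

Request:
drive_tool([
  {"hand":0,"offset":[0,0,-0.3],"angular":[0,0,0]},
  {"hand":0,"offset":[0,0,-0.6],"angular":[0,0,0]},
  {"hand":0,"offset":[0,0,-0.6],"angular":[0,0,0]},
])

```text
time: 10.72
tool_pos: [0.5066, -0.118, 0.0613]
tcp_rot: [2.257, 2.185, 0.0]
wrist_force: [0.5, -0.1, 0.5]
width: 0.003
```

```bash
python3 - <<'E'
from workcell import bot
import cv2,numpy as np,pickle
T=bot.read_camera("top");S=bot.read_camera("scene");pickle.dump((T,S),open("p6.pkl","wb"))
t=T["frame"];s=S["frame"]
a=cv2.resize(t[165:290,215:445],(552,300),interpolation=cv2.INTER_CUBIC)
b=cv2.resize(s[170:285,120:330],(552,300),interpolation=cv2.INTER_CUBIC)
cv2.imwrite("pics/p6.png",np.vstack([a,b]))
E
python3 - <<'E'
from st import *
show(s,[(f"q{k}",G(k,.038,.011,.061),TH+90-np.degrees(k)) for k in (.26,.2,.15,.1,.05,.02,0)])
E
```

```text
t 10.82 pos [ 0.5067 -0.118   0.0614] rack [-33.6 -34.3] yaw-rack 75.07 F [ 0.09 -0.14  0.76] w 0.002 q6 -0.24
q0.26 [-0.04  0.41 -0.04] yaw 0.0
q0.2 [ 0.05  0.63 -0.04] yaw 3.5
q0.15 [ 0.11  0.83 -0.04] yaw 6.3
q0.1 [ 0.17  1.02 -0.04] yaw 9.2
q0.05 [ 0.21  1.22 -0.04] yaw 12.1
q0.02 [ 0.24  1.34 -0.04] yaw 13.8
q0 [ 0.25  1.42 -0.04] yaw 14.9
```

View pics/p6.png

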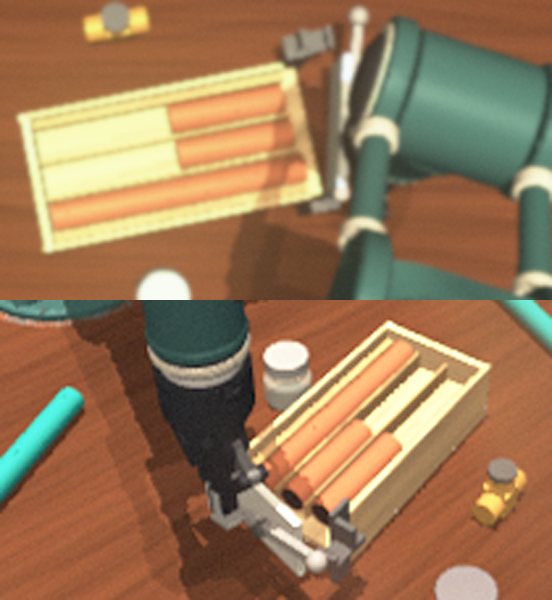

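The force is under 1 N, and the knob has risen to (317,560), which puts the tilt at about 0.36 rad. Now I'll push the gate shut with the paddle held down.

Request:
drive_tool([
  {"hand":0,"offset":[0,0.4,-0.1],"angular":[0,0,0]},
  {"hand":0,"offset":[0.05,0.6,-0.1],"angular":[0,0,3.5]},
  {"hand":0,"offset":[0.1,0.8,-0.1],"angular":[0,0,6]},
  {"hand":0,"offset":[0.15,1.0,-0.1],"angular":[0,0,9]},
  {"hand":0,"offset":[0.2,1.15,-0.1],"angular":[0,0,11]},
  {"hand":0,"offset":[0.2,1.25,-0.1],"angular":[0,0,13]},
  {"hand":0,"offset":[0.2,1.25,-0.1],"angular":[0,0,13]},
])

```text
time: 11.7
tool_pos: [0.509, -0.1056, 0.0605]
tcp_rot: [1.995, 2.426, 0.0]
wrist_force: [2.5, -2.3, 1.1]
width: -0.0
```

```bash
python3 st.py
python3 - <<'E'
from workcell import bot
import cv2,numpy as np,pickle
T=bot.read_camera("top");S=bot.read_camera("scene");pickle.dump((T,S),open("p7.pkl","wb"))
t=T["frame"];s=S["frame"]
a=cv2.resize(t[165:290,215:445],(552,300),interpolation=cv2.INTER_CUBIC)
b=cv2.resize(s[170:285,120:330],(552,300),interpolation=cv2.INTER_CUBIC)
cv2.imwrite("pics/p7.png",np.vstack([a,b]))
E
```

```text
t 11.7 pos [ 0.509  -0.1056  0.0605] rack [-28.6 -22.8] yaw-rack 88.09 F [ 2.46 -2.3   1.05] w -0.0 q6 -0.45
```

View pics/p7.png

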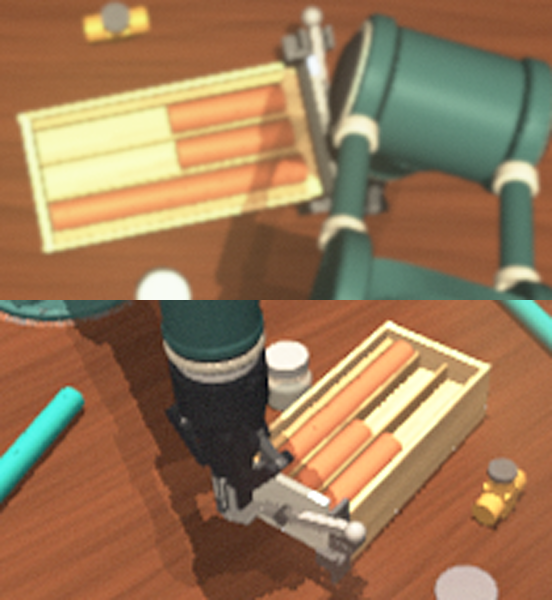

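Run:
```python
from kn import *
knob(*pickle.load(open("p6.pkl","rb")),(359,15),(317,560))
knob(*pickle.load(open("p7.pkl","rb")),(313,16),(356,531))
```

```text
q,tilt [0.256 0.341] res [-0.4  0.7 -0.4  0.1]
q,tilt [-0.005  0.347] res [-0.5  0.5 -0.7  0.2]
```

The gate is shut (q ≈ 0) with the bar raised over the notch (tilt 0.35). Next I'll lift straight up so the bar drops, then retreat.

Request:
drive_tool([
  {"hand":0,"offset":[0,0,0.7],"angular":[0,0,0]},
  {"hand":0,"offset":[0,0,1.4],"angular":[0,0,0]},
  {"hand":0,"offset":[0,0,2],"angular":[0,0,0]},
  {"hand":0,"offset":[0,0,2],"angular":[0,0,0]},
  {"hand":0,"offset":[0.1,-0.5,4],"angular":[0,0,0]},
  {"hand":0,"offset":[0.5,-2,9],"angular":[0,0,0]},
  {"hand":0,"offset":[0.5,-6,13],"angular":[0,0,0]},
  {"hand":0,"offset":[0.5,-11,15],"angular":[0,0,0]},
])

```text
time: 12.8
tool_pos: [0.5149, -0.2161, 0.2134]
tcp_rot: [1.991, 2.425, 0.002]
wrist_force: [0.9, -1.0, 0.3]
width: 0.001
```

Request:
drive_tool([
  {"hand":0,"offset":[-2,-5.5,0],"angular":[0,0,0]},
  {"hand":0,"offset":[-4,-11,0],"angular":[0,0,0]},
  {"hand":0,"offset":[-6,-16,0],"angular":[0,0,0]},
  {"hand":0,"offset":[-6,-16,0],"angular":[0,0,0]},
])

```text
time: 13.3
tool_pos: [0.4518, -0.3784, 0.2099]
tcp_rot: [-2.001, -2.421, 0.001]
wrist_force: [0.5, 0.7, 0.4]
width: -0.002
```

```bash
python3 st.py
python3 - <<'E'
from workcell import bot
import cv2,numpy as np,pickle
T=bot.read_camera("top");S=bot.read_camera("scene");pickle.dump((T,S),open("p8.pkl","wb"))
t=T["frame"];s=S["frame"]
a=cv2.resize(t[165:290,215:445],(552,300),interpolation=cv2.INTER_CUBIC)
b=cv2.resize(s[170:285,120:330],(552,300),interpolation=cv2.INTER_CUBIC)
cv2.imwrite("pics/p8.png",np.vstack([a,b]))
E
```

```text
t 13.3 pos [ 0.4518 -0.3784  0.2099] rack [-145.8 -275.7] yaw-rack 87.8 F [0.49 0.73 0.38] w -0.002 q6 -0.93
```

View pics/p8.png

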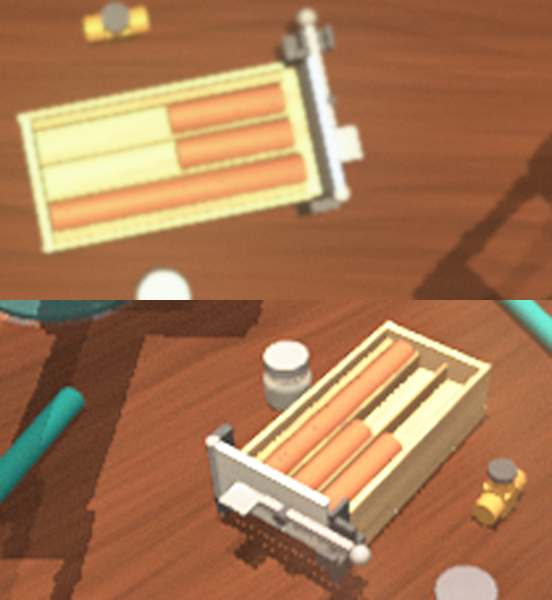

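Run:
```python
from kn import *
knob(*pickle.load(open("p8.pkl","rb")),(307,17),(360,554))
# compare bystander regions with the start
for n,i in(("top",0),("scene",1)):
    a=pickle.load(open(n+"0.pkl","rb"));b=pickle.load(open("p8.pkl","rb"))[i]["frame"]
    for nm,X in(("jar",(.372,.057,.06)),("spool",(.7,-.01,.04)),("valve",(.632,.11,.04))):
        u,v=proj(a,np.array(X)).round().astype(int);w=16
        A=a["frame"][v-w:v+w,u-w:u+w].astype(np.float32).mean(2);B=b[v-w:v+w,u-w:u+w].astype(np.float32).mean(2)
        print(n,nm,np.round(cv2.phaseCorrelate(A,B)[0],2))
```

```text
q,tilt [-0.005  0.022] res [-0.1  0.4 -0.3 -0.1]
top jar [-0.08  0.11]
top spool [0.01 0.01]
top valve [ 0.27 -0.04]
scene jar [-0.15 -0.02]
scene spool [0.08 0.12]
scene valve [0.1  0.03]
```

```bash
python3 -c "
from workcell import bot;print(bot.finish_job())"
```

```text
the job is handed in; nothing more can be done
None
```

I slid the long tube home, shut the gate and latched it, and handed the job in at about 13.5 s of the 45 s allowed. No verdict was reported.

- **Tube:** I pushed the copper tube in the hinge-side lane until its near end was about 14 mm inside the open end. The short tubes look unmoved, and I left the turquoise look-alikes alone.
- **Gate and latch:** I swung the gate to about 0.26 rad and held the paddle down, which tilted the bar about 0.35 rad. Then I pushed the gate shut and lifted off so the bar dropped.
- **Last checks:** From both cameras the gate is at about 0.00 rad and the bar tilt is 0.02 rad, which is level within measuring error (resting on the lip would read about 0.17). The jar, spool and valve shifted less than 0.3 px in either camera, so I take them as not moved. The arm is clear of everything. I did not tug the gate to test the latch.
- **What went wrong:** The first press on the paddle met about 30 N, under the 40 N limit. A gripper knuckle was probably resting on the gate's top edge. I backed off, turned the tool 90° and pressed again with under 1 N.

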